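Plates up into the drying rack

ROBOT

A 7-joint arm with a two-finger parallel gripper is mounted at the origin on a cart in front of the work surface, level with it; the furniture and walls round the work are solid. World frame = base frame: x ahead of the robot, y to its left, z up, the work surface at z = 0. Lengths are in mm, angles in rad, forces in N, time in s.
With the tool pointing down it reaches from about 400 to 875 mm from the base axis. Payload 4.4 kg.
Tool frame: the origin (TCP) lies midway between the tips of the shut fingers; the grasp point (between the pads) lies 19 mm behind it; z points along the fingers, y is the line along which they close (so a half turn about z gives the same grasp; the last joint's range is limited). The gripper opens to 85 mm and grips with 20 to 120 N. Pads are 22 mm wide; open, the fingers measure 114 mm over their backs; the gripper's body (76 mm by 85 mm) begins 54 mm behind the grasp point. The pads swing forward as they close: fully open they stand 13 mm farther back than shut.
Start: joints at [1.231, 0.628, 0.038, 1.517, -0.027, 0.996, -0.02], TCP at [175.782, -625.794, 231.313] pointing down, gripper open.
Joint ranges: [-3.06, 3.06], [-0.37, 2.12], [-1.25, 1.32], [0.18, 2.47], [-1.1, 4.24], [0.23, 1.98], [-2.94, 2.94]. Speed limits (rad/s): [2.57, 2.57, 3.14, 3.14, 3.14, 3.14, 3.14].

INTERFACE

Orientations are given as [roll, pitch, yaw] about the fixed x, y, z axes, in that order (R = Rz(yaw) Ry(pitch) Rx(roll)).
In Python, from cell import readout, optics, order gives the robot as it stands.
- The arm moves only by the shell command python3 -m jog 'ROWS'. ROWS is a JSON object of lists of equal length, an entry for each row: "claw": the opening, from 0 (shut) to 1 (fully open); "xyz": the shift along the tool's x, y, z each as a share of 0.1 m, from -1 to 1, a list of three; "twist": the turn, a rotation vector about the tool's x, y, z each as a share of 180 degrees, from -1 to 1, a list of three. A call has 1 to 12 rows; each row shifts and turns the commanded pose from where the row before left it, along the tool's axes as they then stand; what a row does not reach is not made up. A row lasts 1/8 s, in which the tool goes at most 62.5 mm and 10.7 degrees, less where a joint would pass 70% of its speed; a pose out of reach is approached as far as the arm can. A call with a number of a shift or a turn outside -1 to 1 is refused whole. A call with a gripper value outside its range is refused whole. The fingers move at their own pace and stop on an object; the grip force is fixed at half the most. Time passes only in rows, so rows that do not move let the fingers close. It gives the time, the measured TCP pose, the force, the opening and the grip force at its end, in the units of the state.
- readout.read_state(): the state, without advancing time (a new reading comes with each control period).
- optics.get_image(name): name is "side" or "top"; returns a dict with "color" (384x512x3 uint8, red, green, blue), "fovy" (degrees; the focal length in pixels is half the picture's height over the tangent of half this angle, whatever the lens; pixels are square), "cx", "cy" (the principal point, pixels), "k1" (the pictures are not rectified: a ray, as slopes to the right and down, at radius r is drawn at 1 + k1 r^2 times it, then the intrinsics apply), "view" (4x4, takes a point from world to camera coordinates). Camera axes: x right, y up, looking along -z (the intrinsics and any distortion apply to the point x, -y, -z); pixel columns grow to the right and rows downward; lengths in mm; the calibration is good to about 2 mm. A picture is of the moment at which its call begins. There is no depth.
- order.finish_job(): hands the job in; it is judged then, once.
Trained networks look in the newest picture that a camera, given by its name, has taken for a name from the list of things; names that differ only in an ending like _2 or _b are one class to them, and where a whole thing is asked for, a point or a joint stands for the part that bears it (a point fixed in the world has none). Each returns a list of dicts, best first, with "score" (0 to 1); they miss things now and then, are a little off and sometimes report something else, mostly with a low value. They report only what shows in the picture. A call takes as long as a camera call. They do not tell look-alikes from the thing itself.
- optics.boxes_of(camera, label): "rect" ([left, top, width, height] in pixels, round what is visible of it).
The state is a dict: "clock": time; "qpos": joint angles; "qd": joint speeds; "tau": joint torques, N m; "eef_pos": TCP position; "tool_rot": TCP orientation; "force": force on the tool from outside, world axes, zero at the start; "torque": the same for the moment, N m; "width": finger opening in mm; "gripper_force": force on a finger pad.
Only numpy, scipy, OpenCV 4.12 (cv2) and the standard library are available. Lean on these libraries where they do the work, as an engineer would, in place of code of your own. Each camera call takes 0.05 s, during which the arm holds its last target. There are 200 camera calls.

TASK

Two washed plates lean in the draining stands. Stand them upright in the plate rack, the smaller one in the end slot nearer the robot and the larger one in the end slot farther from it, lowering each gently until you feel it rest on its height-adjustable saddle before you let go; do not drop or force them. Leave the plate already standing in the middle slot and the timer where they are.

Things in the scene. Friction and masses are not known exactly. Their poses are not given: they have to be found in the camera images.
- small_plate: the smaller leaning plate, white ceramic, 110 mm across, 12 mm thick, edge rounded by 3 mm, about 180 g. Origin at the centre of its underside; z is the plate's axis, through the thickness (6 mm along z to mid-thickness); at the start z points up and away from the robot, 60 degrees from vertical, and the free upper rim lies towards the robot
- small_plate_center (a point): middle of the small plate's body (mid-thickness, on its axis); axes as the plate's
- large_plate: the larger leaning plate, white ceramic, 140 mm across, 12 mm thick, edge rounded by 3 mm, about 280 g. Origin at the centre of its underside; z is the plate's axis, through the thickness (6 mm along z to mid-thickness); at the start it leans in the same way. A microwave hangs over the rear of the worktop, beyond about x = 0.6 m from z = 0.45 m up (y = -0.25 to 0.5 m)
- large_plate_center (a point): middle of the large plate's body; axes as the plate's
- stand_small: fixed draining stand of the small plate, base 170 x 130 mm; origin at worktop level, x away from the robot at yaw 0. Two 6 mm wires (y = +-30 mm) hold the plate's foot near x = z = 30 mm and its lower 66 mm from behind; it leans 30 degrees, top towards -x, upper rim free. A tray overhead at x = 25 to 95, z = 169 to 175 mm: come in tilted, along the plate
- stand_large: fixed draining stand of the large plate, base 170 x 130 mm; origin at worktop level, x away from the robot at yaw 0. Two 6 mm wires (y = +-30 mm) hold the plate's foot near x = z = 30 mm and its lower 66 mm from behind; it leans 30 degrees, top towards -x, upper rim free. A tray overhead at x = 25 to 95, z = 197 to 203 mm: come in tilted, along the plate
- rack: fixed steel rack 210 x 110 mm; origin under its centre, on the worktop, x along the row of slots, away from the robot. Slots at x = -70, 0, +70 mm: each a 16 mm gap (along x) between two pairs of round-tipped 6 mm tines at y = +-32 mm, tops at z = 100 mm. Each has a firm grey V saddle, faces at 30 degrees: a plate of radius R rests with its centre 1.155 R above the V's lowest point
- near_slot (a point): middle of the end slot nearer the robot (rack x = -70 mm), at tine-top height, 100 mm above the worktop; axes as the rack's. The lowest point of this slot's saddle is set anew each time from 18 to 42 mm above the worktop and is not reported: feel for it
- far_slot (a point): the same for the end slot farther from the robot (rack x = +70 mm), 100 mm above the worktop; its saddle is set by itself, also 18 to 42 mm, not reported
- standing_plate: a third plate, already upright in the middle slot, white ceramic, 100 mm across, 12 mm thick, edge rounded by 3 mm, about 160 g. Origin at the centre of its underside; z is the plate's axis, through the thickness (6 mm along z to mid-thickness); it stays
- timer: white kitchen timer with a red dial, 63 x 60 x 68 mm, left of the rack; origin under its middle; it stays
Not all that is in view belongs to the job. Leave any green look-alike of the small_plate alone.

How it is judged (in metres and radians):
At the end, for the whole second after the job is handed in: Small plate in the near end slot, large plate in the far one, let go and at rest: each centre within 6 mm of the slot's middle along the rack, 10 mm across it, at most 6 mm above where the highest saddle would hold it, and its axis within 0.2 rad of the rack's x axis (x of small_plate_center in the frame of rack between -0.076 and -0.064 m and y of small_plate_center in the frame of rack between -0.01 and 0.01 m and z of small_plate_center in the frame of rack below 0.111509 m and angle between the z axis of each of small_plate, large_plate and the x axis of rack, either way round below 0.2 rad and linear speed of each of small_plate, large_plate below 0.02 m/s and x of large_plate_center in the frame of rack between 0.064 and 0.076 m and y of large_plate_center in the frame of rack between -0.01 and 0.01 m and z of large_plate_center in the frame of rack below 0.128829 m and contact force between the fingers and small_plate below 0.05 N and contact force between the fingers and large_plate below 0.05 N); the robot touches nothing.
It fails at once if a plate is dropped: it moves faster than 0.35 m/s while no finger touches it ((contact force between the fingers and small_plate below 0.05 N and linear speed of small_plate above 0.35 m/s) or (contact force between the fingers and large_plate below 0.05 N and linear speed of large_plate above 0.35 m/s)).
It fails at once if a plate is forced against the rack or its saddle with more than 30 N (contact force between any of small_plate, large_plate and rack above 30 N).
It fails at once if the plate in the middle slot or the timer is moved by more than 20 mm (distance of any of standing_plate, timer from where it was at the start of the episode above 0.02 m).
It also fails if it takes over 72 s, if anything falls off the work surface, if the arm or the gripper's body presses on something with over 40 N, if the wrist force passes 120 N, or if a joint passes its speed limit or range.

## Working session

There is one attempt and no reset: what is moved stays moved. The work goes in short steps, Python scripts to look and compute and a shell command to move; the robot and the scene stay as the last step left them, time stands still between calls to the robot, and variables do not carry over. Pictures are saved under pics/ and viewed, at most 10 in all, crops included, and the job is handed in when it is done.

```bash
ls; mkdir -p pics
python3 - <<'E'
from cell import readout, optics
import cv2,numpy as np,json
s=readout.read_state(); print(s)
ims=[]
for c in ("side","top"):
    im=optics.get_image(c); print(c,{k:(np.round(v,4).tolist() if k=='view' else v) for k,v in im.items() if k!='color'})
    cv2.imwrite(f"pics/{c}0.png",cv2.cvtColor(im['color'],cv2.COLOR_RGB2BGR))
    for l in ["small_plate","large_plate","stand_small","stand_large","rack","standing_plate","timer"]:
        print(c,l,[(np.round(d['rect']).tolist(),round(d['score'],2)) for d in optics.boxes_of(c,l)])
E
```

```text
pics
{'clock': 0.0, 'qpos': array([ 1.23121693,  0.62938444,  0.03845933,  1.51835614, -0.0270196 ,
        0.99627321, -0.01994126]), 'qd': array([-0.00020251, -0.00026782, -0.00018244, -0.00197281, -0.00031561,
       -0.00068822,  0.00018964]), 'tau': array([ 4.35796237e-04, -5.63400435e+01,  1.22665823e+00, -1.93437159e+01,
        1.10451481e-02,  1.05519631e-02, -6.77296171e-06]), 'eef_pos': array([ 175.59960244, -625.19363003,  230.36835066]), 'tool_rot': array([-3.13969009e+00,  2.04162509e-05,  2.73813703e-01]), 'force': array([-0.0401394 , -0.57852688, -0.13639152]), 'torque': array([ 0.00096229, -0.02837632, -0.0360656 ]), 'gripper_force': 0.0, 'width': 85.30892790331741}
side {'fovy': 48.44482385919693, 'cx': 259.35507248729306, 'cy': 191.08856938479377, 'k1': -0.06644495919386172, 'view': [[0.891, -0.454, -0.0047, -377.6593], [0.2799, 0.5411, 0.793, -220.9041], [-0.3575, -0.7079, 0.6092, -1490.1478], [0.0, 0.0, 0.0, 1.0]]}
side small_plate [([178.0, 154.0, 25.0, 18.0], 0.79)]
side large_plate []
side stand_small [([224.0, 120.0, 47.0, 49.0], 0.63)]
side stand_large [([271.0, 135.0, 33.0, 23.0], 0.7)]
side rack [([311.0, 228.0, 46.0, 45.0], 0.59)]
side standing_plate [([319.0, 232.0, 15.0, 25.0], 0.66)]
side timer []
top {'fovy': 42.704430983064384, 'cx': 253.89903281705162, 'cy': 191.84521640030482, 'k1': -0.0636037020336183, 'view': [[0.0223, -0.9997, -0.0022, 41.8466], [0.9867, 0.0216, 0.161, -452.8038], [-0.161, -0.0058, 0.9869, -1611.7527], [0.0, 0.0, 0.0, 1.0]]}
top small_plate [([116.0, 210.0, 30.0, 35.0], 0.88), ([149.0, 156.0, 40.0, 20.0], 0.64)]
top large_plate [([211.0, 152.0, 41.0, 15.0], 0.94)]
top stand_small [([134.0, 131.0, 59.0, 70.0], 0.68)]
top stand_large [([203.0, 116.0, 52.0, 70.0], 0.87)]
top rack [([336.0, 146.0, 40.0, 64.0], 0.91)]
top standing_plate [([348.0, 171.0, 30.0, 6.0], 0.7)]
top timer [([270.0, 186.0, 23.0, 22.0], 0.79)]
```

Run:
```python
import cv2
a=cv2.imread("pics/top0.png")[80:280,90:410]; cv2.imwrite("pics/top0c.png",cv2.resize(a,None,fx=2.5,fy=2.5,interpolation=cv2.INTER_CUBIC))
a=cv2.imread("pics/side0.png")[90:290,140:400]; cv2.imwrite("pics/side0c.png",cv2.resize(a,None,fx=3,fy=3,interpolation=cv2.INTER_CUBIC))
```

```text
(no output)
```

View pics/top0c.png

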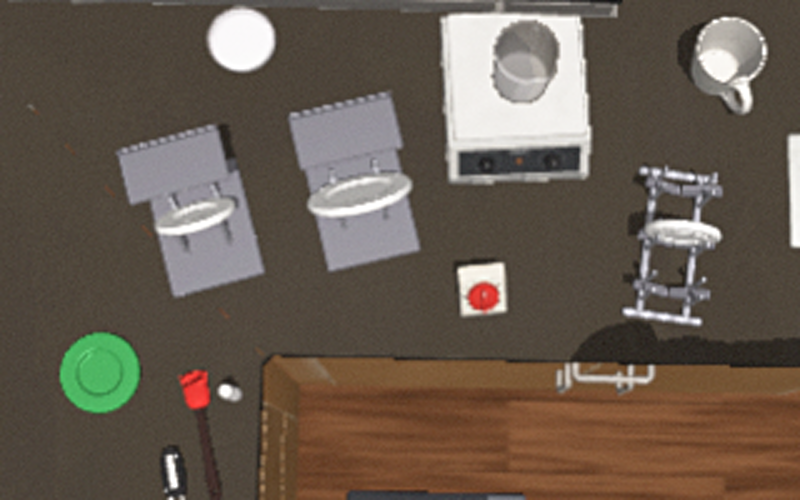

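View pics/side0c.png

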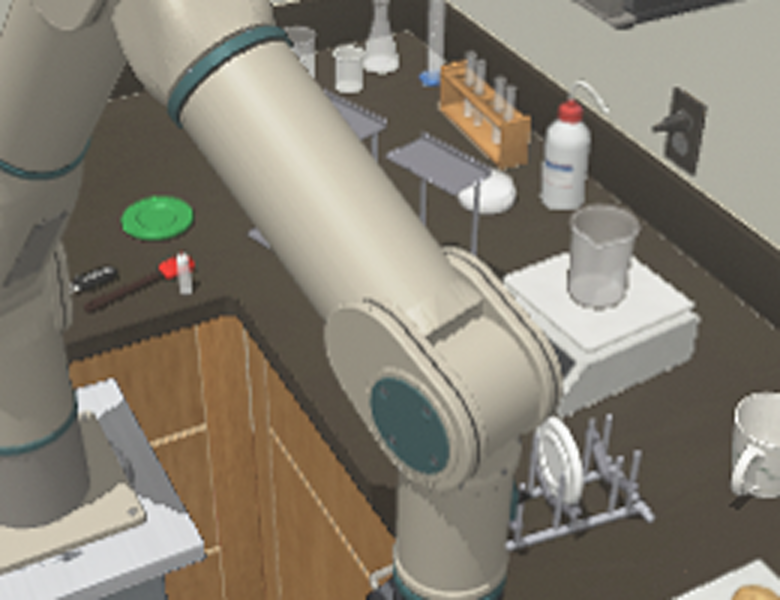

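The top view (2.5x crop, offset 90,80) shows:
- **Left stand:** a smaller plate at crop (195,216), about 32 px wide.
- **Right stand:** a larger plate at crop (360,194), about 42 px wide.
- **Green look-alike:** lying flat at crop (100,372). I'm leaving it alone.
- **Rack:** at crop (678,245), with the standing plate in its middle slot.
- **Timer:** at crop (483,288).

The arm hides the stands in the side view. I'll fit plate silhouettes to get the poses.

```bash
cat > h.py <<'E'
import numpy as np,cv2
from scipy.spatial.transform import Rotation as Ro
from scipy.optimize import minimize
def proj(im,P):
    P=np.atleast_2d(P); V=im['view']; c=P@V[:3,:3].T+V[:3,3]
    u=c[:,0]/-c[:,2]; v=-c[:,1]/-c[:,2]; k=1+im['k1']*(u*u+v*v)
    f=192/np.tan(np.radians(im['fovy'])/2)
    return np.c_[im['cx']+f*u*k, im['cy']+f*v*k]
def ray(im,p):
    f=192/np.tan(np.radians(im['fovy'])/2); d=(np.array(p)-[im['cx'],im['cy']])/f; u=d.copy()
    for _ in range(10): u=d/(1+im['k1']*(u@u))
    V=im['view']; R=V[:3,:3]; return -R.T@V[:3,3], R.T@np.array([u[0],-u[1],-1])
def at_z(im,p,z):
    o,d=ray(im,p); return o+d*(z-o[2])/d[2]
def disc(c,n,R,th=12):   # outline points of plate, c = mid-thickness centre, n = axis
    n=np.array(n,float)/np.linalg.norm(n); a=np.cross(n,[.3,.5,.8]); a/=np.linalg.norm(a); b=np.cross(n,a)
    t=np.linspace(0,2*np.pi,72,endpoint=False)[:,None]
    g=lambda r:r*(np.cos(t)*a+np.sin(t)*b)
    return np.vstack([c+g(R)-n*(th/2-3),c+g(R)+n*(th/2-3),c+g(R-3)-n*th/2,c+g(R-3)+n*th/2])
S=6
def sil(im,P,box):
    q=(proj(im,P)-box[:2]+.5)*S
    m=np.zeros((box[3]*S,box[2]*S),np.uint8)
    cv2.fillConvexPoly(m,cv2.convexHull(np.round(q*16).astype(np.int32)),255,shift=4)
    return cv2.resize(m,(box[2],box[3]),interpolation=cv2.INTER_AREA)/255.
def mask(im,box,lo,hi):
    g=im['color'][box[1]:box[1]+box[3],box[0]:box[0]+box[2]].min(2).astype(float)
    return np.clip((g-lo)/(hi-lo),0,1)
def fit(im,fn,x0,box,lo,hi,step):
    M=mask(im,box,lo,hi); f=lambda x:((sil(im,fn(x),box)-M)**2).sum()
    x0=np.array(x0,float); sm=np.vstack([x0]+[x0+np.eye(len(x0))[i]*step[i] for i in range(len(x0))])
    r=minimize(f,x0,method='Nelder-Mead',options=dict(initial_simplex=sm,maxiter=600,xatol=.02,fatol=1e-4))
    return r.x,r.fun,M.sum()
def leanplate(x,R):  # x: stand x,y (world), yaw
    yaw=x[2]; c=30+0*R
    n=np.array([.866,0,.5]); d=np.array([-.5,0,.866])
    p=np.array([30,0,30.])+R*d   # rim foot at ~ (30,30)
    Rz=Ro.from_euler('z',yaw).as_matrix()
    return Rz@p+[x[0],x[1],0],Rz@n
E
python3 - <<'E'
from h import *
from cell import optics
im=optics.get_image("top"); np.save("top.npy",im,allow_pickle=True)
g=im['color']
for n,R,box,p in (("small",55,[140,150,56,36],(168,166)),("large",70,[205,146,56,30],(234,157))):
    q=at_z(im,p,80); print(n,q.round(), 'minpix', g[box[1]+8:box[1]+26:2, p[0]].tolist())
    for lo,hi in((150,200),(165,185)):
        fn=lambda x:disc(*leanplate(x,R),R)
        r=fit(im,fn,[q[0],q[1],.25],box,lo,hi,[15,15,.2]); print(np.round(r[0],3),r[1],r[2],leanplate(r[0],R)[0].round(1))
# rack & standing plate
for z in(60,100): print('rackbox',at_z(im,(356,178),z).round())
b=g[130:225,325:390]; cv2.imwrite("pics/rack0.png",cv2.resize(cv2.cvtColor(b,cv2.COLOR_RGB2BGR),None,fx=6,fy=6,interpolation=cv2.INTER_CUBIC))
E
```

```text
small [525. 337.  80.] minpix [[149, 147, 157], [144, 141, 145], [232, 231, 229], [174, 170, 168], [166, 166, 163], [169, 166, 163], [255, 255, 255], [196, 193, 194], [150, 145, 155]]
[5.23516e+02 3.36662e+02 3.22000e-01] 101.65144728950403 209.08 [525.9 337.5  77.6]
[5.22259e+02 3.37244e+02 3.72000e-01] 142.43440215301808 175.59999999999997 [524.6 338.2  77.6]
large [560. 120.  80.] minpix [[170, 167, 165], [172, 171, 166], [173, 170, 167], [161, 157, 155], [250, 249, 247], [250, 248, 245], [148, 145, 155], [156, 153, 160], [153, 152, 160]]
[5.60362e+02 1.24607e+02 2.48000e-01] 167.96009719338713 316.96 [555.5 123.4  90.6]
[5.60613e+02 1.23926e+02 2.40000e-01] 253.16683487120338 253.14999999999998 [555.8 122.7  90.6]
rackbox [ 502. -287.   60.]
rackbox [ 494. -279.  100.]
```

View pics/rack0.png

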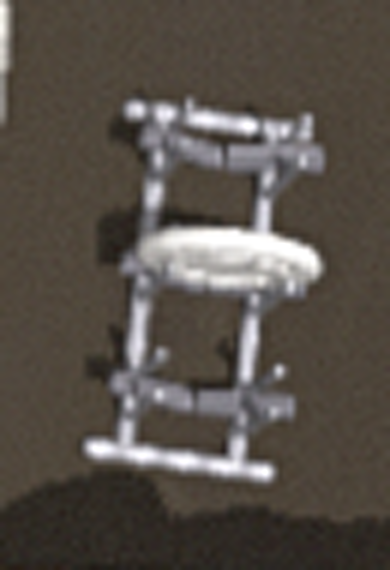

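```bash
cat >> h.py <<'E'
def mask(im,box,lo,hi):
    c=cv2.GaussianBlur(im['color'],(3,3),.6).astype(float)[box[1]:box[1]+box[3],box[0]:box[0]+box[2]]
    return np.clip((c.min(2)-lo)/(hi-lo),0,1)*np.clip((c[...,0]-c[...,2]+5)/4,0,1)
E
python3 - <<'E'
from h import *
im=np.load("top.npy",allow_pickle=True).item()
V=im['view'];print('cam',(-V[:3,:3].T@V[:3,3]).round())
vis=im['color'].copy()
for n,R,box,p in (("small",55,[140,150,56,36],(168,166)),("large",70,[205,146,56,30],(234,157))):
    q=at_z(im,p,80)
    for lo,hi in((90,150),(110,150)):
        fn=lambda x:disc(*leanplate(x,R),R)
        r=fit(im,fn,[q[0],q[1],.25],box,lo,hi,[15,15,.2]); c,nn=leanplate(r[0],R);print(n,np.round(r[0],3),r[1],r[2],c.round(1))
    x=r[0]; Rz=Ro.from_euler('z',x[2]).as_matrix()
    T=175 if R==55 else 203
    vis=vis
    X=(r[0],T)
    big=globals().setdefault('big',cv2.resize(cv2.cvtColor(im['color'][100:220,125:285],cv2.COLOR_RGB2BGR),None,fx=5,fy=5,interpolation=cv2.INTER_CUBIC))
    def dr(P,col):
        P=(Rz@np.array(P,float).T).T+[x[0],x[1],0]; u=(proj(im,P)-[125,100]+.5)*5
        cv2.polylines(big,[u.round().astype(int)],True,col,1)
    dr([[-85,-65,3],[85,-65,3],[85,65,3],[-85,65,3]],(0,255,0)); dr([[25,-65,T],[95,-65,T],[95,65,T],[25,65,T]],(255,255,0))
    u=(proj(im,disc(c,nn,R))-[125,100]+.5)*5; cv2.polylines(big,[cv2.convexHull(u.round().astype(np.int32))],True,(0,0,255),1)
cv2.imwrite("pics/fit1.png",big)
E
```

```text
cam [ 186.   42. 1664.]
small [5.23021e+02 3.38085e+02 2.74000e-01] 32.14585339773164 436.7833333333333 [525.4 338.8  77.6]
small [5.22796e+02 3.38528e+02 2.78000e-01] 21.439076962586505 408.50625 [525.2 339.2  77.6]
large [5.61679e+02 1.23203e+02 2.39000e-01] 18.993382413014228 577.8458333333333 [556.8 122.   90.6]
large [5.61519e+02 1.23335e+02 2.46000e-01] 14.097885203407344 561.59375 [556.7 122.1  90.6]
```

View pics/fit1.png

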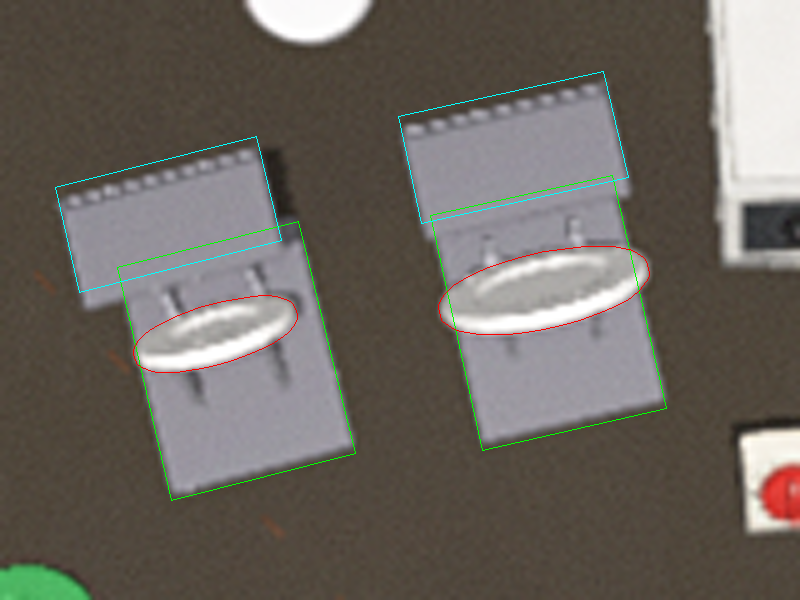

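```bash
cat >> h.py <<'E'
def frame(z,y):
    z=np.array(z,float);z/=np.linalg.norm(z);y=np.array(y,float);y-=z*(y@z);y/=np.linalg.norm(y)
    return np.c_[np.cross(y,z),y,z]
def plan(p0,R0,p1,R1,n):
    w=(Ro.from_matrix(R0).inv()*Ro.from_matrix(R1)).as_rotvec()/n
    E=Ro.from_rotvec(w).as_matrix(); A=sum(np.linalg.matrix_power(E,k) for k in range(n))
    s=np.linalg.solve(A,R0.T@(np.array(p1,float)-p0))
    mid=p0+R0@sum(np.linalg.matrix_power(E,k) for k in range(n//2))@s
    print(n,'xyz',(s/100).round(3).tolist(),'twist',(w/np.pi).round(4).tolist(),'mm/row %.0f deg %.1f'%(np.linalg.norm(s),np.degrees(np.linalg.norm(w))),'mid',mid.round())
    return np.array(p1,float),R1
def now():
    from cell import readout
    s=readout.read_state(); return s['eef_pos'],Ro.from_euler('xyz',s['tool_rot']).as_matrix()
def plate(k):
    c,yaw,R=dict(s=([525.3,339,77.6],.276,55),l=([556.7,122,90.6],.243,70))[k]
    n=np.array([.866*np.cos(yaw),.866*np.sin(yaw),.5]); d=np.array([-.5*np.cos(yaw),-.5*np.sin(yaw),.866])
    return np.array(c),n,d,R
E
python3 - <<'E'
from h import *
p,Rm=now(); 
p1,R1=plan(p,Rm,[420,-480,300],frame([0,0,-1],[.66,-.75,0]),6)
c,n,d,R=plate('s')
p2,R2=plan(p1,R1,[470,310,300],frame([0,0,-1],n),18)
p3,R3=plan(p2,R2,c+d*(R+55),frame(-d,n),8)
p4,R4=plan(p3,R3,c+d*(R-34),frame(-d,n),4)
E
```

```text
6 xyz [0.476, -0.037, -0.114] twist [0.0, -0.0, -0.0238] mm/row 49 deg 4.3 mid [ 306. -567.  266.]
18 xyz [0.449, -0.117, 0.0] twist [0.0, 0.0, -0.0199] mm/row 46 deg 3.6 mid [559. -92. 300.]
8 xyz [0.016, -0.029, 0.158] twist [-0.0208, -0.0, 0.0] mm/row 16 deg 3.8 mid [463. 315. 236.]
4 xyz [-0.0, -0.0, 0.222] twist [0.0, 0.0, 0.0] mm/row 22 deg 0.0 mid [494. 330. 134.]
```

```bash
python3 -m jog '{"claw":[0.5,0.5,0.5,0.5,0.5,0.5,0.5,0.5,0.5,0.5,0.5,0.5],"xyz":[[0.476,-0.037,-0.114],[0.476,-0.037,-0.114],[0.476,-0.037,-0.114],[0.476,-0.037,-0.114],[0.476,-0.037,-0.114],[0.476,-0.037,-0.114],[0.45,-0.117,0],[0.45,-0.117,0],[0.45,-0.117,0],[0.45,-0.117,0],[0.45,-0.117,0],[0.45,-0.117,0]],"twist":[[0,0,-0.0238],[0,0,-0.0238],[0,0,-0.0238],[0,0,-0.0238],[0,0,-0.0238],[0,0,-0.0238],[0,0,-0.02],[0,0,-0.02],[0,0,-0.02],[0,0,-0.02],[0,0,-0.02],[0,0,-0.02]]}' && python3 -m jog '{"claw":[0.5,0.5,0.5,0.5,0.5,0.5,0.5,0.5,0.5,0.5,0.5,0.5],"xyz":[[0.45,-0.117,0],[0.45,-0.117,0],[0.45,-0.117,0],[0.45,-0.117,0],[0.45,-0.117,0],[0.45,-0.117,0],[0.45,-0.117,0],[0.45,-0.117,0],[0.45,-0.117,0],[0.45,-0.117,0],[0.45,-0.117,0],[0.45,-0.117,0]],"twist":[[0,0,-0.02],[0,0,-0.02],[0,0,-0.02],[0,0,-0.02],[0,0,-0.02],[0,0,-0.02],[0,0,-0.02],[0,0,-0.02],[0,0,-0.02],[0,0,-0.02],[0,0,-0.02],[0,0,-0.02]]}'
python3 - <<'E'
from h import *
from cell import optics,readout
print(readout.read_state()['qpos'].round(2), readout.read_state()['width'])
p,Rm=now();c,n,d,R=plate('s');print(p)
p3,R3=plan(p,Rm,c+d*(R+55),frame(-d,n),8)
for c in("side","top"):
    im=optics.get_image(c); np.save(c+"1.npy",im,allow_pickle=True); g=cv2.cvtColor(im['color'],cv2.COLOR_RGB2BGR)
    if c=="side": cv2.imwrite("pics/side1.png",cv2.resize(g[210:290,290:380],None,fx=7,fy=7,interpolation=cv2.INTER_CUBIC))
E
```

```text
clock: 2.35
eef_pos: [537.7, -227.4, 299.8]
tool_rot: [3.141, -0.0, 1.101]
force: [0.2, 0.7, 0.2]
width: 42.9
gripper_force: 0.0
clock: 3.85
eef_pos: [466.8, 312.9, 299.8]
tool_rot: [3.141, -0.0, 1.855]
force: [0.3, 0.5, -0.2]
width: 42.9
gripper_force: 0.0
[-0.31  0.46 -0.5   1.67  0.25  1.07 -0.6 ] 42.8893832486784
[466.84167886 312.86602976 299.8454652 ]
8 xyz [0.012, -0.026, 0.159] twist [-0.0208, -0.0001, 0.0003] mm/row 16 deg 3.7 mid [462. 316. 236.]
```

View pics/side1.png

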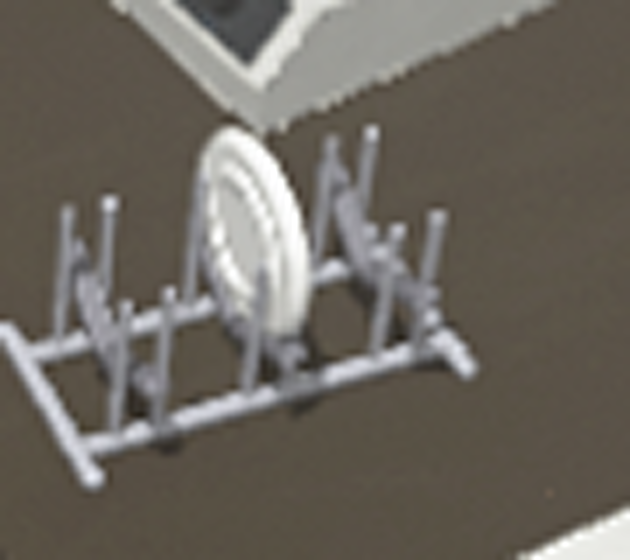

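The side view shows the rack clear of the arm. The near-slot tine tips are at crop (68,210), (110,203), (124,307) and (168,293). The far-slot tips are at (331,140), (373,132), (397,230) and (437,216). I'll fit the rack pose from these, tilting down to the small plate in the same turn.

```bash
python3 -m jog '{"claw":[0.5,0.5,0.5,0.5,0.5,0.5,0.5,0.5,0.5],"xyz":[[0.012,-0.026,0.159],[0.012,-0.026,0.159],[0.012,-0.026,0.159],[0.012,-0.026,0.159],[0.012,-0.026,0.159],[0.012,-0.026,0.159],[0.012,-0.026,0.159],[0.012,-0.026,0.159],[0,0,0]],"twist":[[-0.0208,0,0],[-0.0208,0,0],[-0.0208,0,0],[-0.0208,0,0],[-0.0208,0,0],[-0.0208,0,0],[-0.0208,0,0],[-0.0208,0,0],[0,0,0]]}'
python3 - <<'E'
from h import *
from scipy.optimize import least_squares
from cell import readout
s=np.load("side1.npy",allow_pickle=True).item(); t=np.load("top1.npy",allow_pickle=True).item()
tip=np.array([[68,210],[110,203],[124,307],[168,293],[262,270],[331,140],[373,132],[397,230],[437,216]])/7-.5+[290,210]
def tips(g,z): return np.array([[-70-g,32,z],[-70+g,32,z],[-70-g,-32,z],[-70+g,-32,z],[-g,-32,z],[70-g,32,z],[70+g,32,z],[70-g,-32,z],[70+g,-32,z]])
W=lambda x,P:P@Ro.from_euler('z',x[2]).as_matrix().T+[x[0],x[1],0]
for z in(97,):
  r=least_squares(lambda x:(proj(s,W(x,tips(x[3],z)))-tip).ravel(),[500,-285,0,11]); print('side',z,r.x.round(3),(r.fun.reshape(-1,2)).round(1).tolist())
# base bars in both: ends of near bar, z~4
nb_s=np.array([[5,330],[93,478]])/7-.5+[290,210]; nb_t=np.array([[90,448],[268,470]])/6-.5+[325,130]
for z in(3,6): print('bar side',[at_z(s,q,z).round(1).tolist() for q in nb_s],'top',[at_z(t,q,z).round(1).tolist() for q in nb_t])
x=r.x
print('expected bar',W(x,np.array([[-105,55,4],[-105,-55,4]])).round(1).tolist())
# top overlay
big=cv2.resize(cv2.cvtColor(t['color'][130:225,325:390],cv2.COLOR_RGB2BGR),None,fx=6,fy=6,interpolation=cv2.INTER_CUBIC)
big=cv2.copyMakeBorder(big,0,0,0,0,cv2.BORDER_CONSTANT)
pt=lambda im,P,o,k:((proj(im,P)-o+.5)*k).round().astype(int)
sb=cv2.resize(cv2.cvtColor(s['color'][210:290,290:365],cv2.COLOR_RGB2BGR),None,fx=5,fy=5,interpolation=cv2.INTER_CUBIC)
T=tips(11,97); B=T.copy();B[:,2]=6; F=np.array([[-105,55,4],[-105,-55,4],[105,-55,4],[105,55,4]])
for im,b,o,k in((t,big,(325,130),6),(s,sb,(290,210),5)):
    a=pt(im,W(x,T),o,k);c=pt(im,W(x,B),o,k)
    for u,v in zip(a,c): cv2.line(b,u.tolist(),v.tolist(),(0,0,255),1)
    cv2.polylines(b,[pt(im,W(x,F),o,k)],True,(0,255,0),1)
h=max(big.shape[0],sb.shape[0]); pad=lambda b:cv2.copyMakeBorder(b,0,h-b.shape[0],0,0,cv2.BORDER_CONSTANT)
cv2.imwrite("pics/rack2.png",np.hstack([pad(big),pad(sb)]))
p,Rm=now();c,n,d,R=plate('s')
print('err',Rm.T@(c+d*(R-34)-p),readout.read_state()['qpos'].round(2)); plan(p,Rm,c+d*(R-34),frame(-d,n),5)
E
```

```text
clock: 5.08
eef_pos: [475.1, 316.3, 187.6]
tool_rot: [2.668, 0.016, 1.845]
force: [-0.2, -0.2, 0.2]
width: 42.5
gripper_force: 0.0
side 97 [ 5.16096e+02 -3.00537e+02 -1.23000e-01  1.10660e+01] [[-0.1, 0.4], [-0.0, -0.2], [0.1, -0.3], [0.1, -0.0], [0.1, -0.4], [0.1, 0.4], [-0.2, -0.0], [-0.1, -0.1], [0.1, 0.3]]
bar side [[424.1, -234.7, 3.0], [412.8, -336.2, 3.0]] top [[421.0, -241.4, 3.0], [410.5, -343.1, 3.0]]
bar side [[422.6, -237.1, 6.0], [411.2, -338.4, 6.0]] top [[420.6, -240.9, 6.0], [410.1, -342.5, 6.0]]
expected bar [[418.6, -233.1, 4.0], [405.1, -342.2, 4.0]]
err [  9.76525839  -2.66498779 101.66408461] [-0.76  0.46 -0.03  2.21  1.32  0.26 -1.76]
5 xyz [0.018, -0.009, 0.203] twist [-0.0032, 0.001, 0.0004] mm/row 20 deg 0.6 mid [491. 324. 151.]
```

View pics/rack2.png

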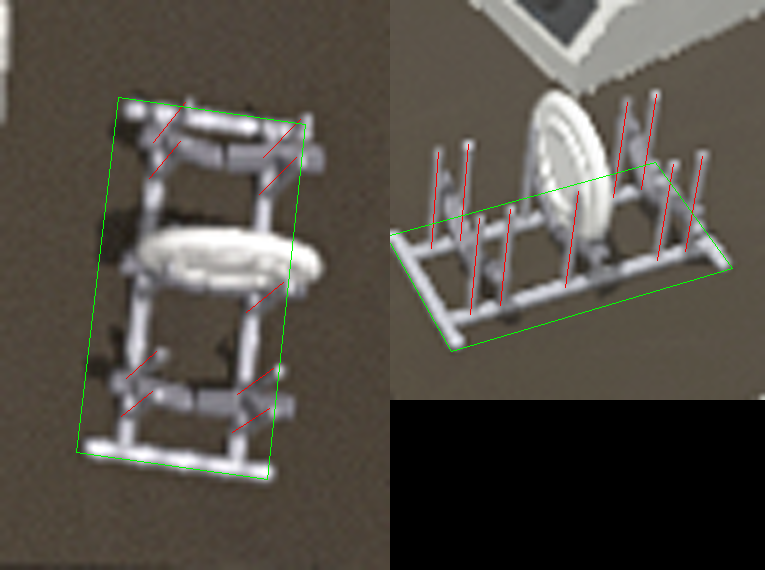

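```bash
python3 -m jog '{"claw":[0.5,0.5,0.5,0.5,0.5,0.5],"xyz":[[0.018,-0.009,0.203],[0.018,-0.009,0.203],[0.018,-0.009,0.203],[0.018,-0.009,0.203],[0.018,-0.009,0.203],[0,0,0]],"twist":[[-0.0032,0.001,0],[-0.0032,0.001,0],[-0.0032,0.001,0],[-0.0032,0.001,0],[-0.0032,0.001,0],[0,0,0]]}'
cat >> h.py <<'E'
from scipy.optimize import least_squares
W=lambda x,P:np.asarray(P,float)@Ro.from_euler('z',x[2]).as_matrix().T+[x[0],x[1],0]
E
python3 - <<'E'
from h import *
from cell import readout
s=np.load("side1.npy",allow_pickle=True).item(); t=np.load("top1.npy",allow_pickle=True).item()
tip=np.array([[68,210],[110,203],[124,307],[168,293],[262,270],[331,140],[373,132],[397,230],[437,216]])/7-.5+[290,210]
g,z=11,97
Ps=np.array([[-70-g,32,z],[-70+g,32,z],[-70-g,-32,z],[-70+g,-32,z],[-g,-32,z],[70-g,32,z],[70+g,32,z],[70-g,-32,z],[70+g,-32,z]])
tt=np.array([[163,353],[280,370],[190,103],[306,120]])/6-.5+[325,130]
Pt=Ps[[1,3,6,8]]
ft=lambda x:(proj(t,W(x,Pt))-tt).ravel(); fs=lambda x:(proj(s,W(x,Ps))-tip).ravel()
for n,f in(('top',ft),('side',fs),('both',lambda x:np.r_[1.5*ft(x),fs(x)])):
    r=least_squares(f,[500,-285,0]); print(n,r.x.round(3),r.fun.reshape(-1,2).round(1).tolist())
p,Rm=now();c,n,d,R=plate('s');q=readout.read_state();print(q['qpos'].round(2),'err in plate frame (d,n,t)',[((p-c-d*(R-34))@v).round(1) for v in(d,n,np.cross(d,n))],'z.d',Rm[:,2]@-d, 'z.n',Rm[:,2]@n)
E
```

```text
clock: 5.82
eef_pos: [516.6, 335.4, 95.8]
tool_rot: [2.619, 0.002, 1.848]
force: [-0.1, 0.1, 0.1]
width: 42.9
gripper_force: 0.0
top [ 5.15250e+02 -3.03956e+02 -1.20000e-01] [[-0.0, -0.0], [-0.0, -0.1], [0.1, 0.1], [-0.0, 0.0]]
side [ 5.16088e+02 -3.00537e+02 -1.23000e-01] [[-0.1, 0.4], [-0.0, -0.2], [0.1, -0.3], [0.1, -0.0], [0.1, -0.5], [0.1, 0.4], [-0.2, -0.0], [-0.1, -0.1], [0.0, 0.3]]
both [ 5.15287e+02 -3.02651e+02 -1.23000e-01] [[-0.7, -0.1], [-0.7, -0.2], [-0.4, 0.1], [-0.5, 0.0], [0.0, 0.9], [0.1, 0.3], [0.3, 0.2], [0.2, 0.5], [0.2, 0.0], [0.2, 0.8], [-0.0, 0.4], [0.1, 0.4], [0.2, 0.8]]
[-0.6   0.69 -0.23  2.2   2.09  0.43 -2.5 ] err in plate frame (d,n,t) [np.float64(-0.6), np.float64(1.0), np.float64(-1.1)] z.d 0.999977461204333 z.n -0.0005912805333380122
```

```bash
python3 -m jog '{"claw":[0.35,0.3,0.25,0.2,0.15,0.1,0.05,0,0,0],"xyz":[[0,0,0],[0,0,0],[0,0,0],[0,0,0],[0,0,0],[0,0,0],[0,0,0],[0,0,0],[0,0,0],[0,0,0]],"twist":[[0,0,0],[0,0,0],[0,0,0],[0,0,0],[0,0,0],[0,0,0],[0,0,0],[0,0,0],[0,0,0],[0,0,0]]}'
```

```text
clock: 7.08
eef_pos: [517.0, 337.1, 97.7]
tool_rot: [2.614, 0.0, 1.851]
force: [1.2, -0.2, 5.5]
width: 10.9
gripper_force: 59.3
```

```bash
python3 -m jog '{"claw":[0,0,0,0,0,0,0,0],"xyz":[[0,0,-0.1],[0,0,-0.1],[0,0,-0.2],[0,0,-0.2],[0,0,-0.2],[0,0,-0.2],[0,0,-0.2],[0,0,0]],"twist":[[0,0,0],[0,0,0],[0,0,0],[0,0,0],[0,0,0],[0,0,0],[0,0,0],[0,0,0]]}'
python3 - <<'E'
from h import *
from cell import readout,optics
x=[515.3,-302.5,-.122]; rx=[np.cos(x[2]),np.sin(x[2]),0]
p,Rm=now();print(p,readout.read_state()['qpos'].round(2),Rm[:,2])
ns=W(x,[[-70,0,0]])[0]; print('near',ns)
p1,R1=plan(p,Rm,[450,300,300],frame([0,0,-1],[.96,.27,0]),8)
p2,R2=plan(p1,R1,ns+[0,0,300],frame([0,0,-1],rx),18)
c,n,d,R=plate('s')
im=optics.get_image("side"); g=im['color'][90:200,170:290]; cv2.imwrite("pics/lift1.png",cv2.resize(cv2.cvtColor(g,cv2.COLOR_RGB2BGR),None,fx=4,fy=4))
E
```

```text
clock: 8.07
eef_pos: [456.9, 320.3, 200.8]
tool_rot: [2.617, -0.001, 1.851]
force: [0.9, 0.2, -1.9]
width: 10.9
gripper_force: 59.3
[456.8574662  320.27716881 200.83765249] [-0.8   0.42 -0.03  2.27  1.59  0.28 -2.07] [ 0.48100039  0.13934613 -0.8655757 ]
near [ 445.82029418 -293.98116913    0.        ]
8 xyz [-0.022, 0.022, -0.124] twist [0.0209, -0.0001, 0.0002] mm/row 13 deg 3.8 mid [447. 308. 250.]
18 xyz [-0.331, -0.031, 0.0] twist [0.0, 0.0, 0.007] mm/row 33 deg 1.3 mid [477.   3. 300.]
```

View pics/lift1.png

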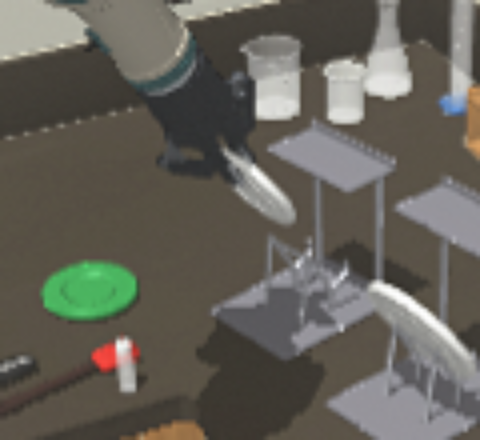

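The small plate is held at crop (260,185), clear of its stand, and the wrist reads -1.9 N, which matches its weight. Now I'll carry it over to the near slot.

```bash
python3 -m jog '{"claw":[0,0,0,0,0,0,0,0,0],"xyz":[[-0.022,0.022,-0.124],[-0.022,0.022,-0.124],[-0.022,0.022,-0.124],[-0.022,0.022,-0.124],[-0.022,0.022,-0.124],[-0.022,0.022,-0.124],[-0.022,0.022,-0.124],[-0.022,0.022,-0.124],[0,0,0]],"twist":[[0.0209,0,0],[0.0209,0,0],[0.0209,0,0],[0.0209,0,0],[0.0209,0,0],[0.0209,0,0],[0.0209,0,0],[0.0209,0,0],[0,0,0]]}'
python3 -m jog '{"claw":[0,0,0,0,0,0,0,0,0],"xyz":[[-0.331,-0.031,0],[-0.331,-0.031,0],[-0.331,-0.031,0],[-0.331,-0.031,0],[-0.331,-0.031,0],[-0.331,-0.031,0],[-0.331,-0.031,0],[-0.331,-0.031,0],[-0.331,-0.031,0]],"twist":[[0,0,0.007],[0,0,0.007],[0,0,0.007],[0,0,0.007],[0,0,0.007],[0,0,0.007],[0,0,0.007],[0,0,0.007],[0,0,0.007]]}'
python3 - <<'E'
from h import *
from cell import readout
x=[515.3,-302.5,-.122]; rx=[np.cos(x[2]),np.sin(x[2]),0]
p,Rm=now();print(p,readout.read_state()['qpos'].round(2),Rm[:,2])
ns=W(x,[[-70,0,0]])[0]
plan(p,Rm,ns+[0,0,260],frame([0,0,-1],rx),10)
E
```

```text
clock: 9.25
eef_pos: [455.3, 297.5, 288.0]
tool_rot: [3.076, 0.014, 1.838]
force: [0.2, 0.4, -2.0]
width: 10.8
gripper_force: 59.3
clock: 10.38
eef_pos: [478.8, -0.7, 288.0]
tool_rot: [3.076, 0.002, 1.643]
force: [-0.4, 0.3, -1.5]
width: 10.8
gripper_force: 59.2
[478.76071167  -0.74200556 287.99609922] [ 0.3   0.31 -0.47  1.95  0.19  0.86 -0.19] [ 0.065217    0.00260322 -0.99786771]
10 xyz [-0.294, -0.03, 0.027] twist [0.0021, -0.0001, 0.0062] mm/row 30 deg 1.2 mid [ 470. -148.  274.]
```

```bash
python3 -m jog '{"claw":[0,0,0,0,0,0,0,0,0,0,0,0],"xyz":[[-0.294,-0.03,0.027],[-0.294,-0.03,0.027],[-0.294,-0.03,0.027],[-0.294,-0.03,0.027],[-0.294,-0.03,0.027],[-0.294,-0.03,0.027],[-0.294,-0.03,0.027],[-0.294,-0.03,0.027],[-0.294,-0.03,0.027],[-0.294,-0.03,0.027],[0,0,0],[0,0,0]],"twist":[[0.0021,0,0.0062],[0.0021,0,0.0062],[0.0021,0,0.0062],[0.0021,0,0.0062],[0.0021,0,0.0062],[0.0021,0,0.0062],[0.0021,0,0.0062],[0.0021,0,0.0062],[0.0021,0,0.0062],[0.0021,0,0.0062],[0,0,0],[0,0,0]]}'
cat >> h.py <<'E'
def goto(slot,z,n):
    x=[515.3,-302.5,-.122]; rx=[np.cos(x[2]),np.sin(x[2]),0]
    p,Rm=now(); g=W(x,[[slot,0,0]])[0]+[0,0,z]
    print(p.round(1),'err rack',(Ro.from_euler('z',-x[2]).as_matrix()@(p-g)).round(1),'tilt z.rx %.3f  y.z %.3f'%(Rm[:,2]@rx,Rm[2,1]))
    return plan(p,Rm,g,frame([0,0,-1],rx),n)
E
python3 - <<'E'
from h import *
from cell import optics
goto(-70,220,3)
p,Rm=now()
for cam in("side","top"):
    im=optics.get_image(cam)
    c=p-Rm[:,2]*21   # nominal plate centre: below TCP by 21 along +z tool
    c=p+Rm[:,2]*21
    u=proj(im,disc(c,Rm[:,1],55)); lo=np.floor(u.min(0)-10).astype(int); hi=np.ceil(u.max(0)+10).astype(int)
    box=[*lo,*(hi-lo)]
    # fit centre offset in the image plane along tool x / y / z
    for l,h in((110,150),(90,150)):
        r=fit(im,lambda x:disc(c+Rm@np.r_[x,0] if cam=='top' else c+Rm@np.array([x[0],x[1],0]),Rm[:,1],55),[0,0],box,l,h,[4,4])
        print(cam,'offset tool x,y',r[0].round(1),r[1:])
    b=im['color'][box[1]-5:box[1]+100,box[0]-5:box[0]+75]; np.save(cam+'2.npy',im,allow_pickle=True)
    big=cv2.resize(cv2.cvtColor(b,cv2.COLOR_RGB2BGR),None,fx=5,fy=5,interpolation=cv2.INTER_CUBIC)
    v=((u-[box[0]-5,box[1]-5]+.5)*5).round().astype(np.int32); cv2.polylines(big,[cv2.convexHull(v)],True,(0,0,255),1)
    globals().setdefault('L',[]).append(big)
h=min(a.shape[0] for a in L); cv2.imwrite("pics/over.png",np.hstack([a[:h] for a in L])[:,:800])
E
```

```text
clock: 11.88
eef_pos: [446.3, -291.2, 259.4]
tool_rot: [-3.14, -0.006, 1.45]
force: [0.1, 1.6, -0.9]
width: 10.7
gripper_force: 59.2
[ 446.3 -291.2  259.4] err rack [ 0.2  2.8 39.4] tilt z.rx -0.001  y.z -0.001
3 xyz [-0.01, -0.0, 0.131] twist [-0.0001, -0.0007, 0.0001] mm/row 13 deg 0.1 mid [ 446. -292.  246.]
side offset tool x,y [-1.5 -1.7] (np.float64(436.5076678440984), np.float64(715.6999999999999))
side offset tool x,y [-2.8 -2.2] (np.float64(439.4261177792195), np.float64(755.3291666666667))
top offset tool x,y [ 2.3 -2.8] (np.float64(334.29217686707034), np.float64(306.775))
top offset tool x,y [23.3 -3. ] (np.float64(354.3403688485198), np.float64(409.31666666666666))
```

View pics/over.png

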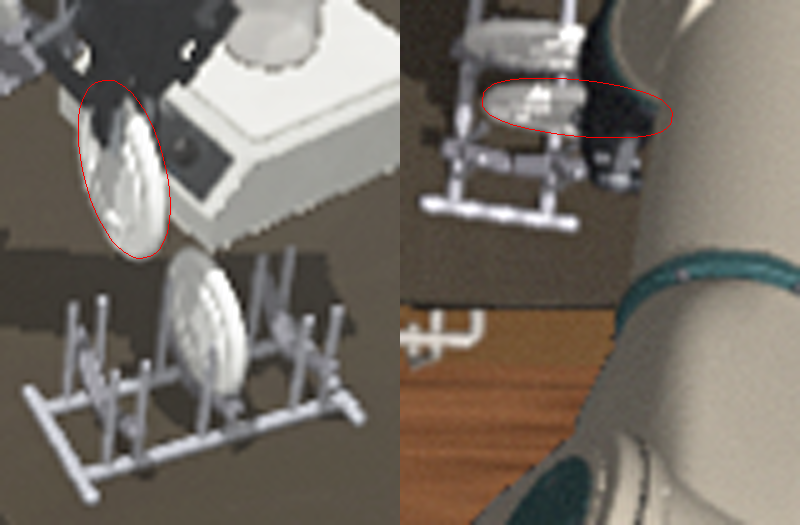

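Run:
```python
from h import *
p,Rm=now()
c=p+Rm[:,2]*21
for cam in("side","top"):
    im=np.load(cam+'2.npy',allow_pickle=True).item()
    u=proj(im,disc(c,Rm[:,1],55)); lo=u.min(0);hi=u.max(0)
    if cam=='side': y0=int(lo[1]+.6*(hi[1]-lo[1])); box=[int(lo[0])-3,y0,int(hi[0]-lo[0])+5,int(hi[1])+3-y0]
    else: box=[int(lo[0])-4,int(lo[1])-1,21,int(hi[1]-lo[1])+3]
    for l,h in((90,170),(110,150),(80,140)):
        if cam=='side': fn=lambda x:disc(c+Rm@np.array([0,x[0],x[1]]),Rm[:,1],55)
        else: fn=lambda x:disc(c+Rm@np.array([x[1],x[0],0]),Rm[:,1],55)
        r=fit(im,fn,[0,0],box,l,h,[4,4]); print(cam,'tool y, (side z | top x)',r[0].round(1),np.round(r[1:],0))
    M=mask(im,box,90,150); print((M*9).round().astype(int)[::1]) if cam=='top' else 0
```

```text
side tool y, (side z | top x) [-1.4  0.2] [ 10. 205.]
side tool y, (side z | top x) [-0.1  1.4] [ 12. 209.]
side tool y, (side z | top x) [-1.1  2.6] [ 11. 222.]
top tool y, (side z | top x) [-2.1 -7.2] [ 16. 106.]
top tool y, (side z | top x) [-2.3 -6.5] [ 15. 108.]
top tool y, (side z | top x) [-2.7 -3.5] [ 15. 140.]
[[0 0 1 0 0 0 0 0 0 0 0 1 1 2 4 5 6 6 7 9 9]
 [0 0 1 0 0 0 0 0 0 0 0 0 0 0 0 0 0 0 0 1 4]
 [0 0 0 0 0 0 0 0 0 0 0 0 0 0 0 0 0 0 0 0 1]
 [0 0 1 0 0 0 0 0 0 0 0 0 0 0 0 0 3 2 2 1 6]
 [0 1 1 0 0 0 0 0 1 3 4 5 6 6 7 9 9 9 9 8 9]
 [0 1 2 0 0 0 0 3 6 7 8 9 9 9 9 9 9 9 9 9 9]
 [0 1 1 0 0 0 3 6 7 8 8 9 9 9 9 9 9 9 9 9 9]
 [0 0 2 0 0 0 5 7 8 7 8 9 9 9 9 9 9 9 9 9 8]
 [2 0 2 2 0 0 5 9 9 9 9 9 9 9 9 9 9 9 9 9 7]
 [6 0 0 4 0 0 3 9 9 9 9 9 9 9 9 9 9 9 9 8 7]
 [2 0 2 5 0 0 0 4 8 9 9 9 9 9 9 9 8 8 7 6 6]
 [0 0 4 3 0 0 0 0 1 3 5 7 9 9 9 8 7 6 6 7 6]
 [5 0 7 2 0 2 0 0 0 0 0 0 1 3 4 5 5 6 7 9 9]
 [4 0 6 1 0 1 0 0 0 0 0 0 0 0 0 0 0 0 5 9 9]]
```

```bash
cat > chk.py <<'E'
import sys,numpy as np
from cell import readout
s=readout.read_state(); f=s['force']; fz,fx=float(sys.argv[1]),float(sys.argv[2])
print('z %.1f F %s'%(s['eef_pos'][2],f.round(1)))
sys.exit(int(f[2]>fz or np.hypot(f[0],f[1])>fx))
E
python3 -m jog '{"claw":[0,0,0,0,0,0,0],"xyz":[[0,0.007,0.15],[0,0.006,0.15],[0,0,0.15],[0,0,0.15],[0,0,0.15],[0,0,0],[0,0,0]],"twist":[[0,0,0],[0,0,0],[0,0,0],[0,0,0],[0,0,0],[0,0,0],[0,0,0]]}'
sed -i 's/x=\[515.3,-302.5,-.122\]; rx/x=[517,-302.5,-.122]; rx/' h.py
python3 - <<'E'
from h import *
goto(-70,135,3)
from cell import readout
print(readout.read_state()['force'],readout.read_state()['qpos'].round(2))
E
```

```text
clock: 12.85
eef_pos: [448.5, -292.2, 185.6]
tool_rot: [3.141, -0.006, 1.449]
force: [0.3, 0.3, -1.7]
width: 10.9
gripper_force: 59.1
[ 448.5 -292.2  185.6] err rack [ 0.8  1.9 50.6] tilt z.rx 0.001  y.z 0.001
3 xyz [-0.007, -0.003, 0.169] twist [0.0001, -0.0006, 0.0] mm/row 17 deg 0.1 mid [ 448. -293.  169.]
[ 0.29729211  0.27575097 -1.67621386] [ 0.73  0.54 -0.3   1.88  0.22  0.76  0.19]
```

```bash
D='done'; 
python3 -m jog '{"claw":[0,0,0],"xyz":[[0,-0.005,0.06],[0,0,0.06],[0,0,0]],"twist":[[0,0,0],[0,0,0],[0,0,0]]}' >/dev/null && python3 chk.py 2 5 &&
python3 -m jog '{"claw":[0,0,0],"xyz":[[0,0,0.05],[0,0,0.05],[0,0,0]],"twist":[[0,0,0],[0,0,0],[0,0,0]]}' >/dev/null && python3 chk.py 2 5 &&
python3 -m jog '{"claw":[0,0,0],"xyz":[[0,0,0.05],[0,0,0.05],[0,0,0]],"twist":[[0,0,0],[0,0,0],[0,0,0]]}' >/dev/null && python3 chk.py 2 5 &&
python3 -m jog '{"claw":[0,0,0],"xyz":[[0,0,0.05],[0,0,0.05],[0,0,0]],"twist":[[0,0,0],[0,0,0],[0,0,0]]}' >/dev/null && python3 chk.py 2 5 &&
python3 -m jog '{"claw":[0,0,0],"xyz":[[0,0,0.05],[0,0,0.03],[0,0,0]],"twist":[[0,0,0],[0,0,0],[0,0,0]]}' >/dev/null && python3 chk.py 2 5
python3 -c "
from h import *
goto(-70,130,3)"
```

```text
z 172.9 F [-0.7  0.9 -1.4]
z 162.9 F [ 0.2  1.1 -1.9]
z 152.9 F [ 0.3 -0.6 -1.7]
z 142.9 F [-0.2 -0.9 -1.2]
z 135.1 F [ 0.4  0.3 -0.7]
[ 447.6 -291.6  135.1] err rack [-0.2  2.3  5.1] tilt z.rx -0.000  y.z -0.000
3 xyz [-0.008, 0.001, 0.017] twist [-0.0, -0.0006, 0.0001] mm/row 2 deg 0.1 mid [ 448. -292.  133.]
```

```bash
for i in 1; do
python3 -m jog '{"claw":[0,0],"xyz":[[0,0,0.03],[0,0,0]],"twist":[[0,0,0],[0,0,0]]}' >/dev/null && python3 chk.py 1.5 5 &&
python3 -m jog '{"claw":[0,0],"xyz":[[0,0,0.02],[0,0,0]],"twist":[[0,0,0],[0,0,0]]}' >/dev/null && python3 chk.py 1.5 5 &&
python3 -m jog '{"claw":[0,0],"xyz":[[0,0,0.02],[0,0,0]],"twist":[[0,0,0],[0,0,0]]}' >/dev/null && python3 chk.py 1.5 5 &&
python3 -m jog '{"claw":[0,0],"xyz":[[0,0,0.02],[0,0,0]],"twist":[[0,0,0],[0,0,0]]}' >/dev/null && python3 chk.py 1.5 5 &&
python3 -m jog '{"claw":[0,0],"xyz":[[0,0,0.02],[0,0,0]],"twist":[[0,0,0],[0,0,0]]}' >/dev/null && python3 chk.py 1.5 5 &&
python3 -m jog '{"claw":[0,0],"xyz":[[0,0,0.02],[0,0,0]],"twist":[[0,0,0],[0,0,0]]}' >/dev/null && python3 chk.py 1.5 5 &&
python3 -m jog '{"claw":[0,0],"xyz":[[0,0,0.02],[0,0,0]],"twist":[[0,0,0],[0,0,0]]}' >/dev/null && python3 chk.py 1.5 5 &&
python3 -m jog '{"claw":[0,0],"xyz":[[0,0,0.02],[0,0,0]],"twist":[[0,0,0],[0,0,0]]}' >/dev/null && python3 chk.py 1.5 5; done
python3 -c "
from h import *
goto(-70,120,3)"
```

```text
z 132.2 F [ 1.1  0.  -1.5]
z 130.2 F [ 0.1 -0.  -0.9]
z 128.2 F [ 0.6  0.2 -1.7]
z 126.2 F [ 0.4  0.8 -2.8]
z 124.2 F [ 0.3  0.3 -0.7]
z 122.2 F [ 0.4  0.9 -2. ]
z 121.6 F [-2.1  0.4  8.2]
[ 448.  -291.9  121.6] err rack [0.3 2.1 1.6] tilt z.rx 0.001  y.z 0.001
3 xyz [-0.007, -0.001, 0.005] twist [0.0001, -0.0005, 0.0] mm/row 1 deg 0.1 mid [ 448. -293.  121.]
```

```bash
python3 -m jog '{"claw":[0,0],"xyz":[[0,0,-0.004],[0,0,0]],"twist":[[0,0,0],[0,0,0]]}' && python3 -m jog '{"claw":[0.14,0.18,0.25,0.3,0.3],"xyz":[[0,0,0],[0,0,0],[0,0,0],[0,0,0],[0,0,0]],"twist":[[0,0,0],[0,0,0],[0,0,0],[0,0,0],[0,0,0]]}'
```

```text
clock: 16.73
eef_pos: [447.9, -291.9, 121.6]
tool_rot: [3.141, -0.005, 1.449]
force: [-1.0, -0.1, 6.0]
width: 11.3
gripper_force: 60.4
clock: 17.35
eef_pos: [447.7, -291.5, 120.7]
tool_rot: [3.142, -0.006, 1.449]
force: [-1.1, 0.3, -0.2]
width: 25.7
gripper_force: 0.0
```

```bash
python3 -m jog '{"claw":[0.3,0.3,0.3,0.5,0.5,0.5,0.5],"xyz":[[0,0,-0.1],[0,0,-0.3],[0,0,-0.4],[0,0,-0.4],[0,0,-0.4],[0,0,-0.2],[0,0,0]],"twist":[[0,0,0],[0,0,0],[0,0,0],[0,0,0],[0,0,0],[0,0,0],[0,0,0]]}'
python3 - <<'E'
from h import *
from cell import optics
p,Rm=now();c,n,d,R=plate('l');n2=np.array([n[0],n[1],0])
p2,R2=plan(p,Rm,[480,105,310],frame([0,0,-1],n2),11)
p3,R3=plan(p2,R2,c+d*(R+45),frame(-d,n),8)
p4,R4=plan(p3,R3,c+d*(R-34),frame(-d,n),5)
im=optics.get_image("side"); np.save("side3.npy",im,allow_pickle=True); g=im['color'][205:295,285:385]
big=cv2.resize(cv2.cvtColor(g,cv2.COLOR_RGB2BGR),None,fx=6,fy=6,interpolation=cv2.INTER_CUBIC)
x=[516.1,-300.5,-.122]
rx=np.array([np.cos(x[2]),np.sin(x[2]),0])
u=(proj(im,disc(W(x,[[-70,0,100.5]])[0],rx,55))-[285,205]+.5)*6; cv2.polylines(big,[cv2.convexHull(u.round().astype(np.int32))],True,(0,0,255),1)
cv2.imwrite("pics/side3.png",big)
E
```

```text
clock: 18.23
eef_pos: [448.4, -293.1, 302.8]
tool_rot: [3.138, -0.004, 1.449]
force: [-0.3, 0.6, -0.7]
width: 42.7
gripper_force: 0.0
11 xyz [0.362, 0.045, -0.006] twist [0.0001, -0.0001, -0.0106] mm/row 37 deg 1.9 mid [ 481. -114.  306.]
8 xyz [-0.002, -0.008, 0.154] twist [-0.0208, 0.0, 0.0] mm/row 15 deg 3.8 mid [483. 105. 249.]
5 xyz [-0.0, 0.0, 0.158] twist [0.0, 0.0, 0.0] mm/row 16 deg 0.0 mid [516. 112. 163.]
```

View pics/side3.png

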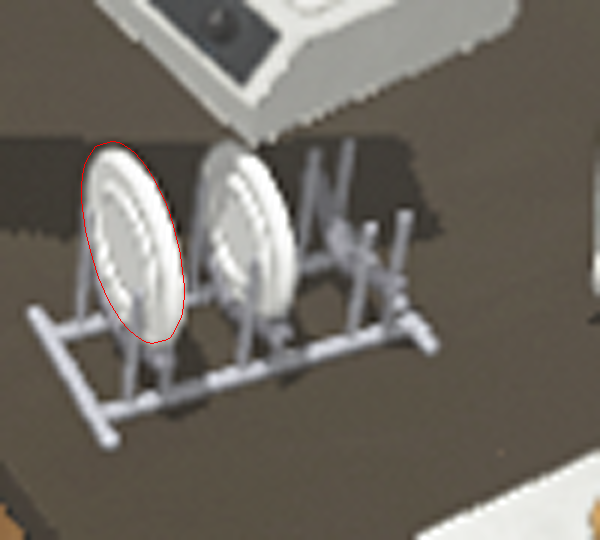

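The small plate stands upright in the near slot at crop (135,245), and the predicted outline matches it. Next is the large plate.

```bash
python3 -m jog '{"claw":[0.5,0.5,0.5,0.5,0.5,0.5,0.5,0.5,0.5,0.5,0.5,0.5],"xyz":[[0.362,0.045,-0.006],[0.362,0.045,-0.006],[0.362,0.045,-0.006],[0.362,0.045,-0.006],[0.362,0.045,-0.006],[0.362,0.045,-0.006],[0.362,0.045,-0.006],[0.362,0.045,-0.006],[0.362,0.045,-0.006],[0.362,0.045,-0.006],[0.362,0.045,-0.006],[0,0,0]],"twist":[[0,0,-0.0106],[0,0,-0.0106],[0,0,-0.0106],[0,0,-0.0106],[0,0,-0.0106],[0,0,-0.0106],[0,0,-0.0106],[0,0,-0.0106],[0,0,-0.0106],[0,0,-0.0106],[0,0,-0.0106],[0,0,0]]}'
python3 -m jog '{"claw":[0.5,0.5,0.5,0.5,0.5,0.5,0.5,0.5,0.5],"xyz":[[-0.002,-0.008,0.154],[-0.002,-0.008,0.154],[-0.002,-0.008,0.154],[-0.002,-0.008,0.154],[-0.002,-0.008,0.154],[-0.002,-0.008,0.154],[-0.002,-0.008,0.154],[-0.002,-0.008,0.154],[0,0,0]],"twist":[[-0.0208,0,0],[-0.0208,0,0],[-0.0208,0,0],[-0.0208,0,0],[-0.0208,0,0],[-0.0208,0,0],[-0.0208,0,0],[-0.0208,0,0],[0,0,0]]}'
python3 - <<'E'
from h import *
from cell import readout
p,Rm=now();c,n,d,R=plate('l');print(readout.read_state()['qpos'].round(2))
c=c+[1,-1,0]
print('along to go',-(p-c-d*(R-34))@-d,'n err',(p-c)@n)
plan(p,Rm,c+d*(R-34),frame(-d,n),6)
E
```

```text
clock: 19.77
eef_pos: [477.7, 108.2, 308.7]
tool_rot: [3.141, -0.007, 1.822]
force: [-0.2, -0.6, -0.8]
width: 43.1
gripper_force: 0.0
clock: 20.9
eef_pos: [493.6, 92.8, 207.3]
tool_rot: [2.722, 0.031, 1.799]
force: [-0.6, -0.3, -0.1]
width: 42.8
gripper_force: 0.0
[ 0.12  0.36 -0.51  2.32  1.26  0.26 -1.3 ]
along to go 99.54143674069533 n err -1.4462826358264635
6 xyz [0.023, 0.013, 0.165] twist [-0.0055, 0.0018, 0.0001] mm/row 17 deg 1.0 mid [516. 104. 164.]
```

```bash
python3 -m jog '{"claw":[0.5,0.5,0.5],"xyz":[[0.023,0.013,0.165],[0.023,0.013,0.165],[0,0,0]],"twist":[[-0.0055,0.0018,0],[-0.0055,0.0018,0],[0,0,0]]}'
python3 - <<'E'
from h import *
from cell import readout
p,Rm=now();c,n,d,R=plate('l');print(readout.read_state()['qpos'].round(2))
c=c+[1,-1,0]
print('along to go',(p-c-d*(R-34))@d,'n err',(p-c)@n,'t',(p-c)@np.cross(d,n))
plan(p,Rm,c+d*(R-34),frame(-d,n),5)
E
```

```text
clock: 21.28
eef_pos: [509.0, 100.7, 179.2]
tool_rot: [2.688, 0.021, 1.804]
force: [-0.2, -0.1, -0.4]
width: 42.8
gripper_force: 0.0
[ 0.11  0.45 -0.51  2.34  1.79  0.28 -1.81]
along to go 66.80715930081786 n err -0.8605808755951116 t -7.941542364140849
5 xyz [0.018, 0.007, 0.133] twist [-0.0044, 0.0015, 0.0001] mm/row 13 deg 0.8 mid [521. 107. 156.]
```

```bash
python3 -m jog '{"claw":[0.5,0.5,0.5,0.5],"xyz":[[0.02,0.007,0.133],[0.018,0.007,0.133],[0.018,0.007,0.133],[0,0,0]],"twist":[[-0.0044,0.0015,0],[-0.0044,0.0015,0],[-0.0044,0.0015,0],[0,0,0]]}'
python3 - <<'E'
from h import *
from cell import readout
p,Rm=now();c,n,d,R=plate('l');print(readout.read_state()['qpos'].round(2))
c=c+[1,-1,0]
print('along to go',(p-c-d*(R-34))@d,'n err',(p-c)@n,'t',(p-c)@np.cross(d,n))
plan(p,Rm,c+d*(R-34),frame(-d,n),3)
E
```

```text
clock: 21.78
eef_pos: [527.3, 109.9, 144.9]
tool_rot: [2.646, 0.009, 1.809]
force: [-0.3, 0.8, 0.6]
width: 43.1
gripper_force: 0.0
[ 0.2   0.59 -0.67  2.36  2.08  0.45 -2.08]
along to go 27.153402513413585 n err -0.7209410354011752 t -3.4082962333576585
3 xyz [0.012, 0.004, 0.09] twist [-0.003, 0.001, -0.0] mm/row 9 deg 0.6 mid [532. 112. 137.]
```

```bash
python3 -m jog '{"claw":[0.5,0.5,0.5,0.5],"xyz":[[0.012,0.004,0.09],[0.012,0.004,0.09],[0.012,0.004,0.09],[0,0,0]],"twist":[[-0.003,0.001,0],[-0.003,0.001,0],[-0.003,0.001,0],[0,0,0]]}' && python3 chk.py 3 4 && python3 -m jog '{"claw":[0.35,0.3,0.25,0.2,0.15,0.1,0.05,0,0,0],"xyz":[[0,0,0],[0,0,0],[0,0,0],[0,0,0],[0,0,0],[0,0,0],[0,0,0],[0,0,0],[0,0,0],[0,0,0]],"twist":[[0,0,0],[0,0,0],[0,0,0],[0,0,0],[0,0,0],[0,0,0],[0,0,0],[0,0,0],[0,0,0],[0,0,0]]}'
python3 -c "
from h import *
p,Rm=now();c,n,d,R=plate('l');c=c+[1,-1,0]
print('along',(p-c-d*(R-34))@d,'n err',(p-c)@n,'t',(p-c)@np.cross(d,n), Rm[:,1]@n)"
```

```text
clock: 22.28
eef_pos: [540.5, 117.7, 121.8]
tool_rot: [2.616, -0.001, 1.815]
force: [0.8, 1.1, 1.4]
width: 43.0
gripper_force: 0.0
z 121.8 F [0.8 1.1 1.4]
clock: 23.52
eef_pos: [541.6, 118.0, 123.3]
tool_rot: [2.613, -0.0, 1.815]
force: [1.3, 0.4, 5.8]
width: 11.2
gripper_force: 59.0
along 0.4342718903410633 n err 2.2051938789493413 t 0.9391749841895893 0.999962895343115
```

```bash
python3 -m jog '{"claw":[0,0,0,0,0,0,0,0],"xyz":[[0,0,-0.1],[0,0,-0.1],[0,0,-0.2],[0,0,-0.2],[0,0,-0.2],[0,0,-0.2],[0,0,-0.2],[0,0,0]],"twist":[[0,0,0],[0,0,0],[0,0,0],[0,0,0],[0,0,0],[0,0,0],[0,0,0],[0,0,0]]}'
python3 - <<'E'
from h import *
from cell import readout
p,Rm=now();print(readout.read_state()['qpos'].round(2))
x=[517,-302.5,-.122]; rx=[np.cos(x[2]),np.sin(x[2]),0]
p1,R1=plan(p,Rm,[460,100,300],frame([0,0,-1],[.97,.24,0]),8)
p2,R2=plan(p1,R1,[450,-345,295],frame([0,0,-1],rx),14)
E
```

```text
clock: 24.52
eef_pos: [480.9, 102.8, 226.4]
tool_rot: [2.615, -0.001, 1.814]
force: [-0.4, 0.3, -2.0]
width: 10.9
gripper_force: 59.4
[ 0.22  0.32 -0.64  2.41  1.85  0.24 -1.89]
8 xyz [0.003, 0.002, -0.097] twist [0.0209, -0.0, 0.0] mm/row 10 deg 3.8 mid [466. 100. 262.]
14 xyz [-0.318, -0.031, 0.004] twist [0.0, 0.0, 0.0083] mm/row 32 deg 1.5 mid [ 475. -123.  298.]
```

```bash
python3 -m jog '{"claw":[0,0,0,0,0,0,0,0,0],"xyz":[[0,0,-0.097],[0,0,-0.097],[0,0,-0.097],[0,0,-0.097],[0,0,-0.097],[0,0,-0.097],[0,0,-0.097],[0,0,-0.097],[0,0,0]],"twist":[[0.0209,0,0],[0.0209,0,0],[0.0209,0,0],[0.0209,0,0],[0.0209,0,0],[0.0209,0,0],[0.0209,0,0],[0.0209,0,0],[0,0,0]]}'
python3 - <<'E'
from h import *
from cell import readout
p,Rm=now();print(readout.read_state()['qpos'].round(2))
x=[517,-302.5,-.122]; rx=[np.cos(x[2]),np.sin(x[2]),0]
p2,R2=plan(p,Rm,[450,-345,295],frame([0,0,-1],rx),11)
E
```

```text
clock: 25.65
eef_pos: [466.9, 89.9, 285.3]
tool_rot: [3.043, 0.024, 1.798]
force: [-0.2, -0.0, -3.2]
width: 11.1
gripper_force: 59.3
[ 0.47  0.4  -1.01  1.98  0.49  0.91 -0.56]
11 xyz [-0.395, -0.042, -0.007] twist [0.0029, 0.0002, 0.0101] mm/row 40 deg 1.9 mid [ 478. -108.  291.]
```

```bash
python3 -m jog '{"claw":[0,0,0,0,0,0,0,0,0,0,0,0],"xyz":[[-0.395,-0.042,-0.012],[-0.395,-0.042,-0.012],[-0.395,-0.042,-0.012],[-0.395,-0.042,-0.012],[-0.395,-0.042,-0.012],[-0.395,-0.042,-0.007],[-0.395,-0.042,-0.007],[-0.395,-0.042,-0.007],[-0.395,-0.042,-0.007],[-0.395,-0.042,-0.007],[-0.395,-0.042,-0.007],[0,0,0]],"twist":[[0.0029,0,0.0101],[0.0029,0,0.0101],[0.0029,0,0.0101],[0.0029,0,0.0101],[0.0029,0,0.0101],[0.0029,0,0.0101],[0.0029,0,0.0101],[0.0029,0,0.0101],[0.0029,0,0.0101],[0.0029,0,0.0101],[0.0029,0,0.0101],[0,0,0]]}'
python3 - <<'E'
from h import *
from cell import readout
p,Rm=now();print(readout.read_state()['qpos'].round(2),p)
x=[517,-302.5,-.122]; rx=[np.cos(x[2]),np.sin(x[2]),0]
p2,R2=plan(p,Rm,W(x,[[70,-25,295]])[0],frame([0,0,-1],rx),5); print(p2)
E
```

```text
clock: 27.15
eef_pos: [447.5, -348.5, 297.6]
tool_rot: [3.141, 0.009, 1.444]
force: [-0.6, -0.0, -2.7]
width: 11.3
gripper_force: 59.3
[ 1.15  0.56 -0.87  1.66  0.47  1.15  0.03] [ 447.48890956 -348.51467994  297.61403913]
5 xyz [0.059, 0.267, 0.005] twist [0.0, 0.0006, -0.0003] mm/row 27 deg 0.1 mid [ 502. -344.  297.]
[ 583.43726622 -335.83301152  295.        ]
```

```bash
python3 -m jog '{"claw":[0,0,0,0,0,0,0,0],"xyz":[[0.059,0.22,0.005],[0.059,0.22,0.005],[0.059,0.22,0.005],[0.059,0.22,0.005],[0.059,0.22,0.005],[0,0.235,0],[0,0,0],[0,0,0]],"twist":[[0,0.0006,0],[0,0.0006,0],[0,0.0006,0],[0,0.0006,0],[0,0.0006,0],[0,0,0],[0,0,0],[0,0,0]]}'
python3 - <<'E'
from h import *
from cell import readout,optics
print(readout.read_state()['qpos'].round(2)); goto(70,230,4)
p,Rm=now(); c=p+Rm[:,2]*36
for cam in("side","top"):
    im=optics.get_image(cam); np.save(cam+'4.npy',im,allow_pickle=True)
    u=proj(im,disc(c,Rm[:,1],70)); lo=u.min(0);hi=u.max(0)
    if cam=='side': y0=int(lo[1]+.65*(hi[1]-lo[1])); box=[int(lo[0])-3,y0,int(hi[0]-lo[0])+5,int(hi[1])+3-y0]
    else: box=[int(lo[0])-4,int(lo[1])-1,25,int(hi[1]-lo[1])+3]
    for l,h in((90,170),(110,150),(80,140)):
        if cam=='side': fn=lambda x:disc(c+Rm@np.array([0,x[0],x[1]]),Rm[:,1],70)
        else: fn=lambda x:disc(c+Rm@np.array([x[1],x[0],0]),Rm[:,1],70)
        r=fit(im,fn,[0,0],box,l,h,[4,4]); print(cam,'tool y, (side z | top x)',r[0].round(1),np.round(r[1:],0))
    print((mask(im,box,90,150)*9).round().astype(int))
E
```

```text
clock: 28.15
eef_pos: [585.3, -330.3, 296.9]
tool_rot: [3.14, -0.002, 1.452]
force: [0.1, -1.2, -2.6]
width: 11.0
gripper_force: 59.6
[ 0.89  0.72 -0.81  1.35  0.52  1.29 -0.05]
[ 585.3 -330.3  296.9] err rack [  1.2 -19.3  66.9] tilt z.rx 0.001  y.z 0.001
4 xyz [0.048, -0.003, 0.167] twist [0.0001, -0.0002, 0.0003] mm/row 17 deg 0.1 mid [ 586. -321.  263.]
side tool y, (side z | top x) [-3.1 -3.6] [ 87. 382.]
side tool y, (side z | top x) [-3.5 -3.2] [129. 415.]
side tool y, (side z | top x) [-3.2 -1. ] [140. 438.]
[[9 9 9 9 9 9 9 8 8 9 9 9 9 9 9 9 9 9 9 9 9 9 9 9 9 9 9 9 9 9 9]
 [9 9 9 9 9 9 9 9 9 9 9 9 9 9 9 9 9 9 9 9 9 9 9 9 9 9 9 9 9 9 9]
 [9 9 9 9 9 9 9 8 8 9 9 9 9 9 9 9 9 9 9 9 9 9 9 9 9 9 9 9 9 9 9]
 [9 9 9 9 9 9 9 8 7 8 9 9 9 9 9 9 9 9 9 9 9 9 9 9 9 9 9 9 9 9 6]
 [9 9 9 9 9 9 9 9 8 8 9 9 9 9 9 9 9 9 9 9 9 9 9 9 9 9 9 9 9 9 3]
 [9 9 9 9 9 9 9 9 8 8 9 9 9 9 9 9 9 9 9 9 9 9 9 9 9 9 9 9 9 9 1]
 [9 9 9 9 9 9 9 9 9 9 9 9 9 9 9 9 9 9 9 9 9 9 9 9 9 9 9 9 9 9 0]
 [9 9 9 9 9 9 9 9 9 9 9 9 9 9 9 9 9 9 9 9 9 9 9 9 9 9 9 9 9 7 0]
 [9 9 9 9 9 9 9 9 9 9 9 9 9 9 9 9 9 9 9 9 9 9 9 9 9 9 9 9 
[... 1116 characters left out ...]
9 9 9 9 9]
 [0 0 0 0 0 0 0 2 6 7 8 8 8 8 8 8 8 7 7 6 6 6 6 6 6]
 [0 0 0 0 0 0 0 6 7 7 7 7 6 6 6 6 6 6 6 6 6 7 7 7 7]
 [0 0 0 0 0 0 3 6 7 6 6 6 6 6 6 6 6 7 7 6 7 7 8 8 7]
 [0 0 0 0 0 0 4 6 6 6 6 6 6 6 6 6 6 7 7 6 6 6 7 6 6]
 [0 0 0 0 0 0 3 6 6 6 6 6 6 6 6 6 6 6 6 6 6 6 6 6 6]
 [0 0 0 0 0 0 0 5 6 6 6 6 6 5 6 6 6 6 6 6 6 6 6 6 6]
 [0 0 0 0 0 0 0 2 5 6 6 6 6 5 6 6 7 6 6 6 6 6 6 6 6]
 [0 0 0 0 0 0 0 0 1 4 6 6 6 6 6 6 8 7 7 6 6 6 6 6 6]
 [0 0 0 0 0 0 0 0 0 0 2 4 5 6 6 6 6 7 7 8 8 7 6 6 6]
 [0 0 0 0 0 0 0 0 0 0 0 0 2 3 4 6 6 6 7 8 8 8 7 8 9]
 [0 0 0 0 0 0 0 0 0 0 0 0 0 0 0 2 3 4 5 6 6 6 7 9 9]
 [0 0 0 0 0 0 0 0 0 0 0 0 0 0 0 0 0 0 1 2 3 3 5 7 9]
 [0 0 0 0 0 0 0 0 0 0 0 0 0 0 0 0 0 0 0 0 0 0 1 3 4]]
```

```bash
python3 -m jog '{"claw":[0,0,0,0,0,0,0],"xyz":[[0,-0.006,0.15],[0,-0.006,0.15],[0.05,0,0.15],[0.08,0,0.15],[0.08,0,0.15],[0,0,0],[0,0,0]],"twist":[[0,0,0],[0,0,0],[0,0,0],[0,0,0],[0,0,0],[0,0,0],[0,0,0]]}'
python3 - <<'E'
from h import *
from cell import readout,optics
goto(70,210,4)
p,Rm=now(); c=p+Rm[:,2]*36
im=optics.get_image("side"); u=proj(im,disc(c,Rm[:,1],70)); b=im['color'][180:280,290:390]; 
big=cv2.resize(cv2.cvtColor(b,cv2.COLOR_RGB2BGR),None,fx=6,fy=6,interpolation=cv2.INTER_CUBIC)
v=((u-[290,180]+.5)*6).round().astype(np.int32); cv2.polylines(big,[cv2.convexHull(v)],True,(0,0,255),1)
cv2.imwrite("pics/over2.png",big)
lo=u.min(0);hi=u.max(0)
y0=int(lo[1]+.65*(hi[1]-lo[1])); box=[int(lo[0])+8,y0,int(hi[0]-lo[0])-6,int(hi[1])+2-y0]
print((mask(im,box,90,150)*9).round().astype(int)); 
fn=lambda x:disc(c+Rm@np.array([0,x[0],x[1]]),Rm[:,1],70)
for l,h in((90,170),(80,140)): print(fit(im,fn,[0,0],box,l,h,[4,4]))
E
```

```text
clock: 29.12
eef_pos: [588.3, -310.1, 223.3]
tool_rot: [3.137, -0.002, 1.451]
force: [-0.2, -0.1, -3.6]
width: 11.2
gripper_force: 59.5
[ 588.3 -310.1  223.3] err rack [ 1.7  1.1 13.3] tilt z.rx 0.004  y.z 0.004
4 xyz [-0.003, -0.004, 0.033] twist [0.0003, -0.0001, 0.0002] mm/row 3 deg 0.1 mid [ 587. -311.  217.]
[[9 9 9 9 9 9 9 9 9 9 9 9 9 9 9 9 9 5]
 [9 9 9 9 9 9 9 9 9 9 9 9 9 9 9 9 9 7]
 [9 9 9 9 9 9 9 9 9 9 9 9 9 9 9 9 9 6]
 [9 9 9 9 9 9 9 9 9 9 9 9 9 9 9 9 9 5]
 [9 9 9 9 9 9 9 9 9 9 9 9 9 9 9 9 9 4]
 [9 9 9 9 9 9 9 9 9 9 9 9 9 9 9 9 9 3]
 [9 9 9 9 9 9 9 9 9 9 9 9 9 9 9 9 9 1]
 [9 9 9 9 9 9 9 9 9 9 9 9 9 9 9 9 9 0]
 [9 9 9 9 9 9 9 9 9 9 9 9 9 9 9 9 7 0]
 [9 9 9 9 9 9 9 9 9 9 9 9 9 9 9 9 5 0]
 [5 9 9 9 9 9 9 9 9 9 9 9 9 9 9 9 2 0]
 [0 5 9 9 9 9 9 9 9 9 9 9 9 9 9 7 0 0]
 [0 0 4 9 9 9 9 9 9 9 9 9 9 9 9 2 0 0]
 [0 0 0 4 9 9 9 9 9 9 9 9 9 9 4 0 0 0]
 [0 0 0 0 3 9 9 9 9 9 9 9 8 3 0 0 0 0]
 [0 0 0 0 0 0 4 8 9 8 6 5 2 0 0 0 0 0]
 [0 0 0 0 0 0 0 0 0 0 0 0 0 0 0 0 0 0]]
(array([-2.74962771, -4.81396985]), np.float64(0.9377378292003075), np.float64(231.1125))
(array([-1.82388678, -2.4557081 ]), np.float64(0.5873971549404076), np.float64(244.5666666666667))
```

```bash
python3 -m jog '{"claw":[0,0,0],"xyz":[[0.01,-0.01,0.07],[0,0,0.05],[0,0,0]],"twist":[[0,0,0],[0,0,0],[0,0,0]]}' >/dev/null && python3 chk.py 2 5 &&
python3 -m jog '{"claw":[0,0,0],"xyz":[[0,0,0.04],[0,0,0.04],[0,0,0]],"twist":[[0,0,0],[0,0,0],[0,0,0]]}' >/dev/null && python3 chk.py 2 5 &&
python3 -m jog '{"claw":[0,0,0],"xyz":[[0,0,0.05],[0,0,0.05],[0,0,0]],"twist":[[0,0,0],[0,0,0],[0,0,0]]}' >/dev/null && python3 chk.py 2 5 &&
python3 -m jog '{"claw":[0,0,0],"xyz":[[0,0,0.05],[0,0,0.05],[0,0,0]],"twist":[[0,0,0],[0,0,0],[0,0,0]]}' >/dev/null && python3 chk.py 2 5 &&
python3 -m jog '{"claw":[0,0,0],"xyz":[[0,0,0.04],[0,0,0.04],[0,0,0]],"twist":[[0,0,0],[0,0,0],[0,0,0]]}' >/dev/null && python3 chk.py 2 5
python3 -c "
from h import *
goto(70,165,3)"
```

```text
z 210.3 F [ 0.1 -0.4 -2.4]
z 202.5 F [-0.1 -0.9 -2.3]
z 192.3 F [-0.3  0.7 -2.8]
z 182.3 F [-0.3  0.8 -3.1]
z 174.5 F [ 0.   0.8 -3.6]
[ 586.8 -308.7  174.5] err rack [0.1 2.3 9.5] tilt z.rx 0.003  y.z 0.003
3 xyz [-0.008, -0.0, 0.032] twist [0.0003, -0.0002, 0.0002] mm/row 3 deg 0.1 mid [ 587. -310.  171.]
```

```bash
python3 -m jog '{"claw":[0,0,0],"xyz":[[0,0,0.04],[0,0,0.03],[0,0,0]],"twist":[[0,0,0],[0,0,0],[0,0,0]]}' >/dev/null && python3 chk.py 0.8 5 &&
python3 -m jog '{"claw":[0,0],"xyz":[[0,0,0.02],[0,0,0]],"twist":[[0,0,0],[0,0,0]]}' >/dev/null && python3 chk.py 0.8 5 &&
python3 -m jog '{"claw":[0,0],"xyz":[[0,0,0.02],[0,0,0]],"twist":[[0,0,0],[0,0,0]]}' >/dev/null && python3 chk.py 0.8 5 &&
python3 -m jog '{"claw":[0,0],"xyz":[[0,0,0.02],[0,0,0]],"twist":[[0,0,0],[0,0,0]]}' >/dev/null && python3 chk.py 0.8 5 &&
python3 -m jog '{"claw":[0,0],"xyz":[[0,0,0.02],[0,0,0]],"twist":[[0,0,0],[0,0,0]]}' >/dev/null && python3 chk.py 0.8 5 &&
python3 -m jog '{"claw":[0,0],"xyz":[[0,0,0.02],[0,0,0]],"twist":[[0,0,0],[0,0,0]]}' >/dev/null && python3 chk.py 0.8 5 &&
python3 -m jog '{"claw":[0,0],"xyz":[[0,0,0.02],[0,0,0]],"twist":[[0,0,0],[0,0,0]]}' >/dev/null && python3 chk.py 0.8 5 &&
python3 -m jog '{"claw":[0,0],"xyz":[[0,0,0.02],[0,0,0]],"twist":[[0,0,0],[0,0,0]]}' >/dev/null && python3 chk.py 0.8 5 &&
python3 -m jog '{"claw":[0,0],"xyz":[[0,0,0.02],[0,0,0]],"twist":[[0,0,0],[0,0,0]]}' >/dev/null && python3 chk.py 0.8 5
python3 -c "
from h import *
goto(70,150,3)"
```

```text
z 167.6 F [-0.6  0.8 -2. ]
z 165.8 F [-0.6  0.1 -1.9]
z 163.8 F [ 0.3  0.6 -2.6]
z 161.7 F [-0.2 -0.3 -2.6]
z 159.8 F [ 0.5 -0.4 -2.6]
z 158.5 F [-0.3 -0.3  0.3]
z 158.1 F [-3.2  0.  10.5]
[ 587.8 -308.9  158.1] err rack [1.  2.2 8.1] tilt z.rx 0.005  y.z 0.005
3 xyz [-0.007, -0.004, 0.027] twist [0.0005, -0.0001, 0.0002] mm/row 3 deg 0.1 mid [ 587. -310.  155.]
```

```bash
python3 -m jog '{"claw":[0,0],"xyz":[[0,0,-0.008],[0,0,0]],"twist":[[0,0,0],[0,0,0]]}' && python3 -m jog '{"claw":[0.14,0.18,0.25,0.3,0.3],"xyz":[[0,0,0],[0,0,0],[0,0,0],[0,0,0],[0,0,0]],"twist":[[0,0,0],[0,0,0],[0,0,0],[0,0,0],[0,0,0]]}' && python3 -m jog '{"claw":[0.3,0.3,0.3,0.3,0.3,0.3],"xyz":[[0,0,-0.1],[0,0,-0.3],[0,0,-0.4],[0,0,-0.4],[0,0,0],[0,0,0]],"twist":[[0,0,0],[0,0,0],[0,0,0],[0,0,0],[0,0,0],[0,0,0]]}'
python3 - <<'E'
from h import *
from cell import optics
im=optics.get_image("side"); g=im['color'][195:295,280:390]
big=cv2.resize(cv2.cvtColor(g,cv2.COLOR_RGB2BGR),None,fx=6,fy=6,interpolation=cv2.INTER_CUBIC)
x=[516.1,-300.5,-.122]; rx=np.array([np.cos(x[2]),np.sin(x[2]),0])
for s,z,R in((-70,100.5,55),(70,121.5,70)):
    u=(proj(im,disc(W(x,[[s,0,z]])[0],rx,R))-[280,195]+.5)*6; cv2.polylines(big,[cv2.convexHull(u.round().astype(np.int32))],True,(0,0,255),1)
cv2.imwrite("pics/final.png",big)
E
```

```text
clock: 33.17
eef_pos: [587.7, -308.9, 158.2]
tool_rot: [3.137, -0.001, 1.451]
force: [-1.5, 0.2, 6.6]
width: 11.0
gripper_force: 61.0
clock: 33.8
eef_pos: [587.1, -308.6, 156.6]
tool_rot: [3.138, -0.002, 1.451]
force: [-1.2, 0.6, -0.7]
width: 25.4
gripper_force: 0.0
clock: 34.55
eef_pos: [586.4, -309.0, 276.8]
tool_rot: [3.138, -0.002, 1.451]
force: [-0.0, -0.7, 0.8]
width: 26.0
gripper_force: 0.0
```

View pics/final.png

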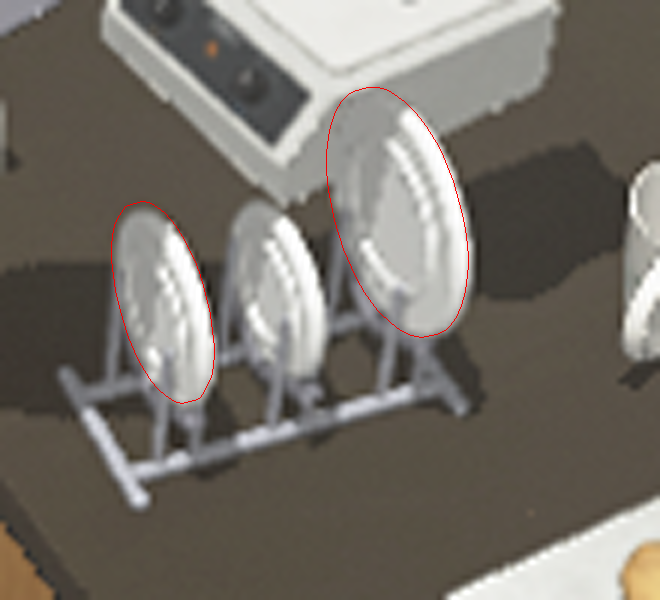

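The small plate is at crop (163,300) and the large one at (400,212). Both stand upright in the end slots on their predicted outlines, the middle plate is where it was, and the gripper is clear of the rack.

```bash
python3 -c "
from cell import order
print(order.finish_job())"
```

```text
the job is handed in; nothing more can be done
None
```

Job handed in at about 35 s: the small plate stands in the near slot and the large in the far slot, both lowered until I felt the saddle and then let go; the last picture showed them upright with the middle plate in place, but the hand-in gave no verdict.

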